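# Heft three hardware tins and hold up the fullest over its bin

### The job

Heft the three closed green tins one after another, from the robot's left to its right, lifting each clear of the bench and standing it back where it was, to feel which is the heaviest. Then hold the heaviest one up, level and still, over the middle of the blue bin that has the steel bolt lying in it, with the tin's base at least 15 cm above the bench, ready to refill the bin. Finish while still holding it there, with the other two tins standing in their places and nothing else disturbed or any tin tipped over (should the last tin prove the heaviest, it need not be put back first).

Things in the scene. Friction and masses are not known exactly. Their poses are not given: they have to be found in the camera images.
- tin_left: Closed square green steel tin, 56 x 56 mm, 89 mm tall, lid fixed; the one farthest to the robot's left (+y). Looks like the other two; 0.2 to 0.8 kg in all, contents loose with 2 mm of play. Any of the three may be the heaviest, by 0.15 kg or more over the next. Rigid, stands on the bench. Origin: centre of the underside; z up, x and y square to the flat sides.
- tin_mid: Closed square green steel tin, 56 x 56 mm, 89 mm tall, lid fixed; the middle one. Looks like the other two; 0.2 to 0.8 kg in all, contents loose with 2 mm of play. Any of the three may be the heaviest, by 0.15 kg or more over the next. Rigid, stands on the bench. Origin: centre of the underside; z up, x and y square to the flat sides.
- tin_right: Closed square green steel tin, 56 x 56 mm, 89 mm tall, lid fixed; the one farthest to the robot's right (-y). Looks like the other two; 0.2 to 0.8 kg in all, contents loose with 2 mm of play. Any of the three may be the heaviest, by 0.15 kg or more over the next. Rigid, stands on the bench. Origin: centre of the underside; z up, x and y square to the flat sides.
- bin_left: Open blue plastic parts bin screwed to the bench, 110 mm (its x) by 130 mm (its y), 35 mm high, 4 mm walls and floor. Origin: centre of the underside, on the bench. The one on the robot's left (+y). One of the two bins has the steel bolt lying in it, the other the wooden offcut; which one differs from start to start.
- bin_right: Open blue plastic parts bin screwed to the bench, 110 mm (its x) by 130 mm (its y), 35 mm high, 4 mm walls and floor. Origin: centre of the underside, on the bench. The one on the robot's right (-y). One of the two bins has the steel bolt lying in it, the other the wooden offcut; which one differs from start to start.
- bolt: Large bare steel hex bolt with a nut on it, lying in one of the bins; 80 mm long (its x), 30 mm across the flats. Marks the bin wanted. Origin: near mid-length, underside.
- offcut: Small pale wooden offcut lying in the other bin, 65 x 32 x 22 mm. Origin: centre of the underside.
- tape_roll: Yellow roll of tape lying flat, 60 mm across, 24 mm high. Bystander. Origin: centre of the underside.
- spray_can: Red spray can standing, 60 mm across, 170 mm tall. Bystander. Origin: centre of the underside.
- jar: Amber glass jar with a steel cap, standing, 68 mm across, 80 mm tall. Bystander. Origin: centre of the underside.
- screwdriver: Screwdriver lying on the bench, handle towards its -x. Bystander. Origin: on its long axis, at the underside.
- hammer: Hammer lying on the bench, handle towards its -x. Bystander. Origin: on its long axis, at the underside.
There are look-alikes about, which are no part of the job. What is shaped like the tin_mid but red or yellow is not meant. Leave any purple look-alike of the tin_right alone.

How it is judged (in metres and radians):
On the way, in this order (a step that is already met when the one before it is completed fails the run):
1. the left tin is lifted clear of the bench by the fingers, upright (height (world z) of tin_left above 0.015 m and contact force between tin_left and the fingers above 1 N and angle between tin_left's own z axis and vertical below 0.35 rad), for 0.2 s.
2. the middle tin is lifted clear of the bench by the fingers, upright (height (world z) of tin_mid above 0.015 m and contact force between tin_mid and the fingers above 1 N and angle between tin_mid's own z axis and vertical below 0.35 rad), for 0.2 s.
3. the right tin is lifted clear of the bench by the fingers, upright (height (world z) of tin_right above 0.015 m and contact force between tin_right and the fingers above 1 N and angle between tin_right's own z axis and vertical below 0.35 rad), for 0.2 s.
At the end, for the whole second after the job is handed in: Fingers hold the heaviest tin upright (14 degrees) and still, base over 14 cm above the bench, within 5 cm of the centre of the bin with the bolt, touching neither bin; the other two stand upright, released, within 5 cm of where they began (((height (world z) of each of tin_left, heaviest_contents_c0 above 0.14 m and angle between tin_left's own z axis and vertical below 0.25 rad and linear speed of tin_left below 0.05 m/s and contact force between tin_left and the fingers above 1 N and contact force between tin_left and bin_left below 0.1 N and contact force between tin_left and bin_right below 0.1 N and ((horizontal distance between bolt and bin_left below 0.06 m and horizontal distance between tin_left and bin_left below 0.05 m) or (horizontal distance between bolt and bin_right below 0.06 m and horizontal distance between tin_left and bin_right below 0.05 m)) and distance of each of tin_mid, tin_right from where it was at the start of the episode below 0.05 m and angle between each of tin_mid, tin_right's own z axis and vertical below 0.1 rad and contact force between each of tin_mid, tin_right and the fingers below 0.1 N and linear speed of each of tin_mid, tin_right below 0.03 m/s) or (height (world z) of each of tin_mid, heaviest_contents_c0 above 0.14 m and angle between tin_mid's own z axis and vertical below 0.25 rad and linear speed of tin_mid below 0.05 m/s and contact force between tin_mid and the fingers above 1 N and contact force between tin_mid and bin_left below 0.1 N and contact force between tin_mid and bin_right below 0.1 N and ((horizontal distance between bolt and bin_left below 0.06 m and horizontal distance between tin_mid and bin_left below 0.05 m) or (horizontal distance between bolt and bin_right below 0.06 m and horizontal distance between tin_mid and bin_right below 0.05 m)) and distance of each of tin_left, tin_right from where it was at the start of the episode below 0.05 m and angle between each of tin_left, tin_right's own z axis and vertical below 0.1 rad and contact force between each of tin_left, tin_right and the fingers below 0.1 N and linear speed of each of tin_left, tin_right below 0.03 m/s) or (height (world z) of each of tin_right, heaviest_contents_c0 above 0.14 m and angle between tin_right's own z axis and vertical below 0.25 rad and linear speed of tin_right below 0.05 m/s and contact force between tin_right and the fingers above 1 N and contact force between tin_right and bin_left below 0.1 N and contact force between tin_right and bin_right below 0.1 N and ((horizontal distance between bolt and bin_left below 0.06 m and horizontal distance between tin_right and bin_left below 0.05 m) or (horizontal distance between bolt and bin_right below 0.06 m and horizontal distance between tin_right and bin_right below 0.05 m)) and distance of each of tin_left, tin_mid from where it was at the start of the episode below 0.05 m and angle between each of tin_left, tin_mid's own z axis and vertical below 0.1 rad and contact force between each of tin_left, tin_mid and the fingers below 0.1 N and linear speed of each of tin_left, tin_mid below 0.03 m/s))); the arm keeps its last pose, push and grip.
It fails at once if a tin is tipped over (angle between any of tin_left, tin_mid, tin_right's own z axis and vertical above 0.6 rad).
It fails at once if the bolt, the offcut or a bystander is moved more than 3 cm (distance of any of bolt, offcut, tape_roll, spray_can, jar, screwdriver, hammer from where it was at the start of the episode above 0.03 m).
It also fails if it takes over 62 s, if anything falls off the work surface, if the arm or the gripper's body presses on something with over 40 N, if the wrist force passes 120 N, or if a joint passes its speed limit or range.

### The arm

A 6-joint arm with a two-finger parallel gripper is mounted at the origin on the work surface. World frame = base frame: x ahead of the robot, y to its left, z up, the work surface at z = 0. Lengths are in m, angles in degrees, forces in N, time in s.
With the tool pointing down it reaches from about 0.3 to 0.825 m from the base axis. Payload 5.4 kg.
Tool frame: the origin (TCP) lies on the mounting face of the last link; the fingertips stand 190 mm ahead of it and the grasp point (between the pads) lies 171 mm ahead of it; z points along the fingers, y is the line along which they close (so a half turn about z gives the same grasp; the last joint's range is limited). The gripper opens to 92 mm and grips with 3 to 60 N. Pads are 20 mm wide; open, the fingers measure 128 mm over their backs; the gripper's body (75 mm by 189 mm) begins 69 mm behind the grasp point.
Start: joints at [-85.835, 9.076, 91.501, -0, 79.423, -12.038], TCP at [0.16, -0.552, 0.405] pointing down, gripper open.
Joint ranges: [-166.64, 166.64], [-54.1, 131.32], [10.49, 154.53], [-73.88, 253.88], [9.74, 151.15], [-171.62, 171.62]. Speed limits (degrees/s): [147.25, 147.25, 180, 180, 180, 180].

### API

Orientations are given as a 3x3 rotation matrix whose columns are the frame's x, y, z axes.
In Python, from workcell import ctrl gives the robot as it stands. The module is installed in compiled form; this text tells all that it offers.
- The arm moves only by the tool move_arm, never from a script. Its argument "targets" is a list of rows, each an object of numbers: "x", "y", "z": the shift along the tool's x, y, z in mm; "wx", "wy", "wz": the turn, a rotation vector about the tool's x, y, z in rad; "grip": the finger opening in mm, from 0 to 91.9. In form: [{"x": .., "y": .., "z": .., "wx": .., "wy": .., "wz": .., "grip": ..}, ...]. A call has 1 to 10 rows; each row is the pose to reach, as a shift and turn from the pose commanded when the call began, along the tool's axes at that moment; what a row does not reach only later rows make up. A row lasts 1/12 s, in which the tool goes at most 41.7 mm and 7.16 degrees, less where a joint would pass 70% of its speed; a pose out of reach is approached as far as the arm can. A call with a gripper value outside its range is refused whole. The fingers move at their own pace and stop on an object; the grip force is fixed at half the most. Time passes only in rows, so rows that repeat a pose let the fingers close. It gives the time, the measured TCP pose, the force, the opening and the grip force at its end, in the units of the state.
- ctrl.read_state(): the state, without advancing time (a new reading comes with each control period).
- ctrl.snapshot(name): name is "scene" or "top" or "wrist"; returns the picture (420x560x3 uint8, red, green, blue); there is no depth.
- ctrl.camera_params(name): a dict with "fx", "fy", "cx", "cy" (pixels), "R" (3x3) and "t" (3): a world point X has camera coordinates R X + t. Camera axes: x right, y down, z forward; pixel columns grow to the right and rows downward; lengths in m; the calibration is good to about 2 mm. The wrist camera is an equidistant fisheye: a pixel r from the principal point sees the ray r / f radians off the axis. A picture is of the moment at which its call begins: read the wrist's pose just before it. camera_params takes no time and is no camera call; for the wrist camera it gives the pose at the moment of the call.
- ctrl.job_done(): hands the job in; it is judged then, once.
Trained networks look in the newest picture that a camera, given by its name, has taken for a name from the list of things; names that differ only in an ending like _2 or _b are one class to them, and where a whole thing is asked for, a point or a joint stands for the part that bears it (a point fixed in the world has none). Each returns a list of dicts, best first, with "score" (0 to 1); they miss things now and then, are a little off and sometimes report something else, mostly with a low value. They report only what shows in the picture. A call takes as long as a camera call. They do not tell look-alikes from the thing itself.
- ctrl.trace(target, camera): "mask" (420x560 bool, what is visible of it) and "at" ([column, row] in pixels, amid what is visible of it).
The state is a dict: "time_s": time; "q": joint angles; "joint_vel": joint speeds; "joint_torque": joint torques, N m; "ee_pos": TCP position; "orientation": TCP orientation; "force": force on the tool from outside, world axes, zero at the start; "wrist_torque": the same for the moment, N m; "grip_width": finger opening in m; "finger_force": force on a finger pad.
Only numpy, scipy, OpenCV 4.12 (cv2) and the standard library are available. Lean on these libraries where they do the work, as an engineer would, in place of code of your own. Each camera call takes 0.05 s, during which the arm holds its last target. There are 200 camera calls.

## Working session

There is one attempt and no reset: what is moved stays moved. The work goes in short steps, Python scripts to look and compute and a tool call to move; the robot and the scene stay as the last step left them, time stands still between calls to the robot, and variables do not carry over. Pictures are saved under pics/ and viewed, at most 10 in all, crops included, and the job is handed in when it is done.

Besides the shell and the picture viewer there is one more tool, called after "Emit:" as a command line: name --argument value ..., lists and objects as JSON in quotes. move_arm: Moves the arm, as the interface text tells. Its arguments: {"type":"object","properties":{"targets":{"type":"array"}},"required":["targets"]}

```bash
mkdir -p pics
python3 - <<'E'
from workcell import ctrl
import cv2,numpy as np
s=ctrl.read_state();print(s)
ims=[]
for n in ("scene","top"):
    im=ctrl.snapshot(n); cv2.imwrite(f"pics/{n}0.png",im[:,:,::-1]); p=ctrl.camera_params(n);print(n,p)
    for t in ["tin_mid","bin_left","bolt","offcut"]:
        for d in ctrl.trace(t,n): print(n,t,round(d["score"],2),np.round(d["at"],1),d["mask"].sum())
E
```

```text
{'time_s': 0.0, 'q': array([-8.58338388e+01,  9.11183192e+00,  9.15731089e+01, -1.69828868e-03,
        7.94229070e+01, -1.20388201e+01]), 'joint_vel': array([ 0.01151518,  0.00381979,  0.00090312,  0.07997307, -0.04165956,
       -0.0465299 ]), 'joint_torque': array([ 6.01195934e-04, -3.85574305e+01, -3.22104156e+01,  7.01701152e-02,
        3.79681145e-02, -1.66091640e-04]), 'ee_pos': array([ 0.16041317, -0.55187326,  0.40371844]), 'orientation': array([[ 9.60267931e-01,  2.79079691e-01, -1.65807494e-04],
       [ 2.79079503e-01, -9.60266169e-01,  1.87520731e-03],
       [ 3.64112950e-04, -1.84697492e-03, -9.99998228e-01]]), 'force': array([-0.03453641,  0.28074335, -1.34876496]), 'wrist_torque': array([ 0.04282508, -0.000895  , -0.04129952]), 'finger_force': 0.0, 'grip_width': 0.09232434099606228}
scene {'fx': 520.9758790639534, 'fy': 520.9758790639534, 'cx': 281.21893511339846, 'cy': 219.79180898092113, 'R': array([[ 0.64655193,  0.76265504,  0.01810798],
       [ 0.57505949, -0.47164323, -0.66847531],
       [-0.50127556,  0.44261717, -0.74351386]]), 't': array([-0.29069889, -0.25346402,  1.57732877])}
scene tin_mid 0.96 [294.8 171.8] 964
scene tin_mid 0.73 [ 86.3 268.5] 581
scene tin_mid 0.71 [246.8 199.9] 870
scene tin_mid 0.69 [373.1 218.1] 1897
scene tin_mid 0.68 [287.3 211.9] 1018
scene bin_left 0.61 [373.1 218.1] 1996
scene bolt 0.54 [377.2 218. ] 262
scene offcut 0.94 [286.3 296.1] 440
scene offcut 0.67 [214.2 253.7] 1008
top {'fx': 529.3372274195001, 'fy': 529.3372274195001, 'cx': 277.85496815830714, 'cy': 212.26657092023981, 'R': array([[-0.0604585 , -0.99817005, -0.00114891],
       [-0.97328688,  0.05920667, -0.22182699],
       [ 0.22148908, -0.0122931 , -0.97508536]]), 't': array([-0.00296391,  0.4996998 ,  1.60839793])}
top tin_mid 0.89 [227.8 252.8] 411
top tin_mid 0.55 [267.  222.1] 439
top bin_left 0.91 [207.5 188.8] 1273
top bolt 0.44 [136.  189.8] 705
top offcut 0.74 [307.6 174.6] 219
```

View pics/scene0.png

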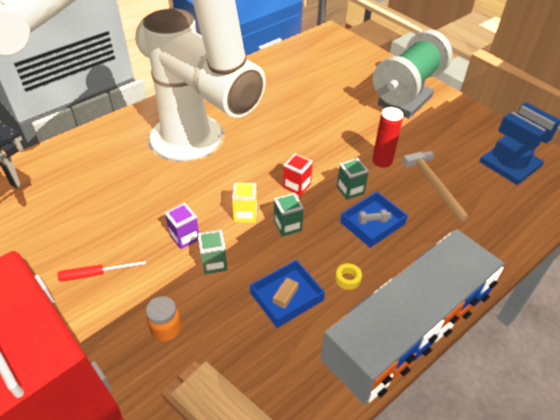

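View pics/top0.png

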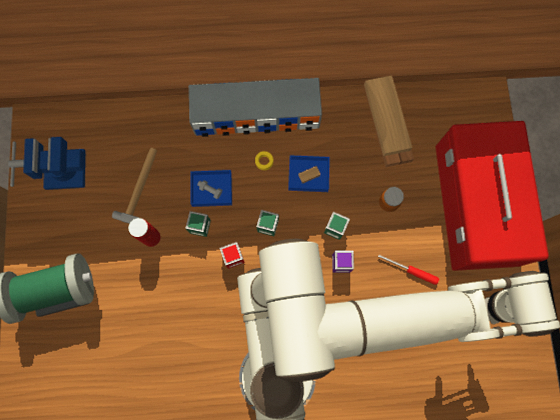

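The scene picture shows three green tins at (352,178), (288,213) and (212,251), which are (198,223), (267,222) and (337,224) in the top view. These could be mistaken for them: red (298,174), yellow (245,202) and purple (182,226) in the scene view, plus the green cable reel at (410,65). I choose the three green ones. The bolt lies in the left bin (scene 374,218; top 211,188), and the offcut is in the right bin.

```bash
cat > fit.py <<'E'
import cv2,numpy as np
from scipy.optimize import least_squares
def proj(p,X):
    c=X@p["R"].T+p["t"]; return np.c_[p["fx"]*c[:,0]/c[:,2]+p["cx"],p["fy"]*c[:,1]/c[:,2]+p["cy"]]
def tri(ps,uv):
    A=[];b=[]
    for p,(u,v) in zip(ps,uv):
        for k,w in ((0,(u-p["cx"])/p["fx"]),(1,(v-p["cy"])/p["fy"])):
            A.append(p["R"][k]-w*p["R"][2]); b.append(w*p["t"][2]-p["t"][k])
    x,r,_,_=np.linalg.lstsq(np.array(A),np.array(b),rcond=None); return x,r
E
python3 - <<'E'
import cv2
a=cv2.imread("pics/scene0.png")[145:285,180:420]; b=cv2.imread("pics/top0.png")[145:275,170:370]
a=cv2.resize(a,None,fx=3.3,fy=2.1*3.3/2.1*0.64,interpolation=3) if 0 else cv2.resize(a,(514,300),interpolation=3)
b=cv2.resize(b,(461,300),interpolation=3)
import numpy as np
o=np.zeros((600,514,3),np.uint8); o[:300]=a; o[300:,:461]=b; cv2.imwrite("pics/crop.png",o)
im=cv2.imread("pics/scene0.png");hs=cv2.cvtColor(im,cv2.COLOR_BGR2HSV)
it=cv2.imread("pics/top0.png");ht=cv2.cvtColor(it,cv2.COLOR_BGR2HSV)
for n,h,ps in(("s",hs,[(352,165),(352,182),(287,201),(280,217),(212,238),(206,252)]),("t",ht,[(198,219),(190,229),(267,219),(259,228),(340,220),(330,231)])):
    for p in ps: print(n,p,h[p[1],p[0]])
E
```

```text
s (352, 165) [ 70 116 141]
s (352, 182) [ 70 106  82]
s (287, 201) [ 71 113 191]
s (280, 217) [ 70 111  76]
s (212, 238) [ 59  73 188]
s (206, 252) [ 33  32 194]
t (198, 219) [ 71 120  72]
t (190, 229) [ 26  26 148]
t (267, 219) [ 71 126 130]
t (259, 228) [ 72 140  51]
t (340, 220) [ 71 125 131]
t (330, 231) [ 71 155  56]
```

View pics/crop.png

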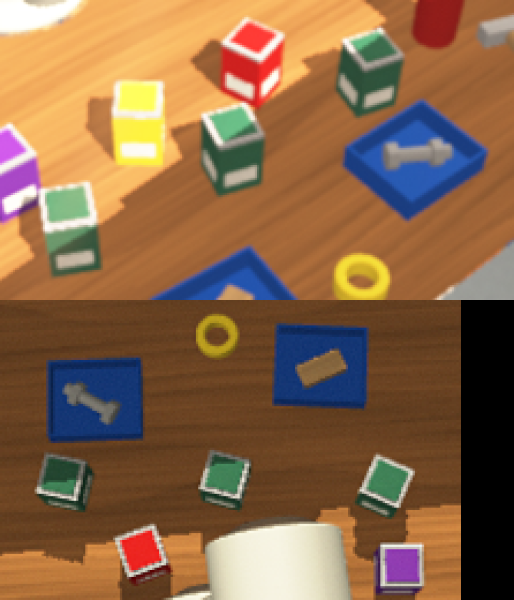

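The crop confirms the three green tins, with the bolt in the left bin. I'll fit lid squares to the corners.

```bash
cat > est.py <<'E'
from workcell import ctrl
from fit import *
S=ctrl.camera_params("scene");T=ctrl.camera_params("top")
sc=lambda c:np.array(c,float)/(514/240)+[180,145]-.3
tp=lambda c:(np.array(c,float)-[0,300])/2.305+[170,145]-.3
D={"left":([(338,43),(375,30),(402,48),(366,67)],[(50,455),(92,461),(83,500),(40,491)],56,56),
"mid":([(202,122),(240,106),(263,131),(219,147)],[(213,454),(249,458),(240,496),(201,489)],56,56),
"right":([(40,190),(88,182),(96,220),(42,228)],[(373,458),(413,470),(401,504),(361,489)],56,56),
"bin":([(345,157),(421,101),(487,153),(408,218)],[(47,361),(141,358),(142,437),(49,441)],110,130)}
for n,(a,b,lx,ly) in D.items():
    a=sc(a);b=tp(b); x0,_=tri([S,T],[a.mean(0),b.mean(0)])
    def f(v,full=0):
        c,s=np.cos(v[3]),np.sin(v[3]); q=np.array([(1,1),(1,-1),(-1,-1),(-1,1)])*[lx/2e3,ly/2e3]
        X=np.c_[q@np.array([[c,s],[-s,c]])+v[:2],np.full(4,v[2])]
        r=[]
        for P,o in((S,a),(T,b)):
            u=proj(P,X); r+=[min([(u-np.roll(o,k,0)) for k in range(4)]+[(u-np.roll(o[::-1],k,0)) for k in range(4)],key=lambda d:(d**2).sum())]
        return np.array(r).ravel()
    best=min((least_squares(f,[*x0,y]) for y in np.radians([-30,-10,0,10,30])),key=lambda r:r.cost)
    print(n,np.round(x0,3),np.round(best.x[:3],4),round(np.degrees(best.x[3]),1),"rms",round(np.sqrt(2*best.cost/16),2))
E
python3 est.py
```

```text
left [0.479 0.214 0.089] [0.4794 0.2147 0.0898] -10.5 rms 1.23
mid [0.47  0.001 0.083] [0.4695 0.0009 0.0832] -13.7 rms 1.2
right [ 0.448 -0.213  0.086] [ 0.4478 -0.2131  0.0859] -26.8 rms 0.93
bin [0.603 0.18  0.019] [0.603  0.1795 0.0212] -0.5 rms 1.48
```

```bash
cat > go.py <<'E'
import sys,numpy as np
from workcell import ctrl
def go(x,y,z,h):
    s=ctrl.read_state();R=s["orientation"];p=R.T@(np.array([x,y,z])-s["ee_pos"])*1000
    cur=np.degrees(np.arctan2(R[1,1],R[0,1])); d=(cur-h+180)%360-180
    print("t",s["time_s"],"pos",np.round(s["ee_pos"],4),"hd",round(cur,2),"tilt",np.round(R[:2,2],4),"-> shift mm",np.round(p,1),"wz",round(np.radians(d),3),"w",round(s["grip_width"],4))
if __name__=="__main__": go(*map(float,sys.argv[1:5]))
E
python3 - <<'E'
from workcell import ctrl
from fit import *
import go
P=ctrl.camera_params("top");Q=ctrl.camera_params("scene")
def at(P,u,v,z):
    d=P["R"].T@[(u-P["cx"])/P["fx"],(v-P["cy"])/P["fy"],1]; c=-P["R"].T@P["t"]; return np.round(c+d*(z-c[2])/d[2],3)[:2]
for n,C,u,v,z in[("red",P,232,252,.089),("red",Q,298,160,.089),("yellow",Q,245,189,.089),("purple",P,344,261,.089),("can",P,138,227,.17),("can",Q,390,116,.17),("jar",P,393,193,.08),
 ("binL",P,211,188,.035),("binL",Q,374,217,.03),("hammerhead",P,125,217,.02)]: print(n,at(C,u,v,z))
c=np.array([(345,157),(421,101),(487,153),(408,218)])/(514/240)+[180,145]
d=(np.array([(47,61),(141,58),(142,137),(49,141)]))/2.305+[170,145]
print("bin",at(Q,*c.mean(0),.035),at(P,*d.mean(0),.035),[at(P,*q,.035) for q in d],[at(Q,*q,.035) for q in c])
go.go(.4794,.2147,.38,-100.5)
E
```

```text
red [0.376 0.113]
red [0.37  0.124]
yellow [ 0.368 -0.052]
purple [ 0.328 -0.223]
can [0.454 0.377]
can [0.46  0.366]
jar [ 0.533 -0.396]
binL [0.596 0.176]
binL [0.607 0.176]
hammerhead [0.521 0.457]
bin [0.613 0.168] [0.596 0.176] [array([0.656, 0.241]), array([0.652, 0.109]), array([0.538, 0.113]), array([0.54 , 0.241])] [array([0.56 , 0.104]), array([0.553, 0.243]), array([0.663, 0.239]), array([0.671, 0.093])]
t 0.5 pos [ 0.1604 -0.5521  0.4047] hd -73.79 tilt [-0.      0.0001] -> shift mm [ 520.3 -647.3   24.7] wz 0.466 w 0.0921
```

Emit:
move_arm --targets '[{"x": 520, "y": -647, "z": 10, "wz": 0.466, "grip": 91.9}, {"x": 520, "y": -647, "z": 10, "wz": 0.466, "grip": 91.9}, {"x": 520, "y": -647, "z": 10, "wz": 0.466, "grip": 91.9}, {"x": 520, "y": -647, "z": 10, "wz": 0.466, "grip": 91.9}, {"x": 520, "y": -647, "z": 10, "wz": 0.466, "grip": 91.9}, {"x": 520, "y": -647, "z": 10, "wz": 0.466, "grip": 91.9}, {"x": 520, "y": -647, "z": 10, "wz": 0.466, "grip": 91.9}, {"x": 520, "y": -647, "z": 10, "wz": 0.466, "grip": 91.9}, {"x": 520, "y": -647, "z": 10, "wz": 0.466, "grip": 91.9}, {"x": 520, "y": -647, "z": 10, "wz": 0.466, "grip": 91.9}]'

```text
invalid input
```

```bash
python3 go.py .47 -.02 .39 -100.5;  python3 go.py .4794 .2147 .38 -100.5
```

```text
t 0.5 pos [ 0.1604 -0.5521  0.4047] hd -73.79 tilt [-0.      0.0001] -> shift mm [ 445.8 -424.6   14.7] wz 0.466 w 0.0921
t 0.5 pos [ 0.1604 -0.5521  0.4047] hd -73.79 tilt [-0.      0.0001] -> shift mm [ 520.3 -647.3   24.7] wz 0.466 w 0.0921
```

Emit:
move_arm --targets '[{"x": 520, "y": -647, "z": 10, "wx": 0, "wy": 0, "wz": 0.466, "grip": 91}, {"x": 520, "y": -647, "z": 10, "wx": 0, "wy": 0, "wz": 0.466, "grip": 91}, {"x": 520, "y": -647, "z": 10, "wx": 0, "wy": 0, "wz": 0.466, "grip": 91}, {"x": 520, "y": -647, "z": 10, "wx": 0, "wy": 0, "wz": 0.466, "grip": 91}, {"x": 520, "y": -647, "z": 10, "wx": 0, "wy": 0, "wz": 0.466, "grip": 91}, {"x": 520, "y": -647, "z": 10, "wx": 0, "wy": 0, "wz": 0.466, "grip": 91}, {"x": 520, "y": -647, "z": 10, "wx": 0, "wy": 0, "wz": 0.466, "grip": 91}, {"x": 520, "y": -647, "z": 10, "wx": 0, "wy": 0, "wz": 0.466, "grip": 91}, {"x": 520, "y": -647, "z": 10, "wx": 0, "wy": 0, "wz": 0.466, "grip": 91}, {"x": 520, "y": -647, "z": 10, "wx": 0, "wy": 0, "wz": 0.466, "grip": 91}]'

```text
time_s: 1.33
ee_pos: [0.3205, -0.1656, 0.4]
orientation: [[0.983, -0.183, 0.001], [-0.183, -0.983, -0.001], [0.001, 0.001, -1.0]]
force: [0.2, -0.8, 0.7]
grip_width: 0.091
finger_force: 0.0
```

```bash
python3 go.py .4794 .2147 .36 -100.5
```

```text
t 1.3333 pos [ 0.3205 -0.1656  0.4   ] hd -100.55 tilt [ 0.0011 -0.0009] -> shift mm [  86.5 -402.9   39.8] wz -0.001 w 0.091
```

Emit:
move_arm --targets '[{"x": 86.5, "y": -403, "z": 40, "wx": 0, "wy": 0, "wz": 0, "grip": 91}, {"x": 86.5, "y": -403, "z": 40, "wx": 0, "wy": 0, "wz": 0, "grip": 91}, {"x": 86.5, "y": -403, "z": 40, "wx": 0, "wy": 0, "wz": 0, "grip": 91}, {"x": 86.5, "y": -403, "z": 40, "wx": 0, "wy": 0, "wz": 0, "grip": 91}, {"x": 86.5, "y": -403, "z": 40, "wx": 0, "wy": 0, "wz": 0, "grip": 91}, {"x": 86.5, "y": -403, "z": 40, "wx": 0, "wy": 0, "wz": 0, "grip": 91}, {"x": 86.5, "y": -403, "z": 40, "wx": 0, "wy": 0, "wz": 0, "grip": 91}, {"x": 86.5, "y": -403, "z": 40, "wx": 0, "wy": 0, "wz": 0, "grip": 91}, {"x": 86.5, "y": -403, "z": 40, "wx": 0, "wy": 0, "wz": 0, "grip": 91}, {"x": 86.5, "y": -403, "z": 40, "wx": 0, "wy": 0, "wz": 0, "grip": 91}]'

```text
time_s: 2.17
ee_pos: [0.4792, 0.2156, 0.3595]
orientation: [[0.983, -0.181, 0.0], [-0.181, -0.983, 0.0], [0.0, -0.0, -1.0]]
force: [0.3, -0.6, 0.3]
grip_width: 0.0909
finger_force: 0.0
```

Run:
```python
from workcell import ctrl
import cv2,numpy as np
P=ctrl.camera_params("wrist"); im=ctrl.snapshot("wrist")
X=[]
# overlay predicted lid
im=im[:,:,::-1].copy()
def pj(X):
    c=P["R"]@X+P["t"]; th=np.arctan2(np.hypot(*c[:2]),c[2]); k=P["fx"]*th/np.hypot(*c[:2]); return np.array([P["cx"]+k*c[0],P["cy"]+k*c[1]])
cv2.imwrite("pics/wraw.png",im)
for (x,y,a) in((.4794,.2147,-10.5),(.4695,.0009,-13.7),(.4478,-.2131,-26.8)):
    c,s=np.cos(np.radians(a)),np.sin(np.radians(a))
    q=[pj(np.array([x+c*i-s*j,y+s*i+c*j,.089])) for i,j in((.028,.028),(.028,-.028),(-.028,-.028),(-.028,.028))]
    cv2.polylines(im,[np.int32(np.round(q))],True,(255,0,255),1); print(np.round(q,1).tolist())
q=[pj(np.array([.603+i,.175+j,.035])) for i,j in((.055,.065),(.055,-.065),(-.055,-.065),(-.055,.065))]
cv2.polylines(im,[np.int32(np.round(q))],True,(0,255,255),1)
cv2.imwrite("pics/w1.png",im)
print(P["fx"],P["cx"],P["cy"],-P["R"].T@P["t"],P["R"])
import go; go.go(.4794,.2147,.36,-100.5)
```

```text
[[243.7, 178.1], [314.3, 178.2], [312.0, 243.5], [245.6, 243.4]]
[[486.0, 148.6], [527.6, 156.0], [517.1, 211.1], [475.6, 208.3]]
[[612.2, 145.8], [628.1, 161.6], [616.6, 200.7], [600.2, 187.9]]
325.19226210127806 277.73343553743086 204.68816443295177 [0.55862542 0.20111956 0.34060733] [[-1.80915026e-01 -9.83498731e-01 -4.43136374e-06]
 [-9.43217673e-01  1.73504031e-01  2.83260961e-01]
 [-2.78586027e-01  5.12503439e-02 -9.59042871e-01]]
t 2.2167 pos [0.4803 0.2196 0.358 ] hd -100.3 tilt [-0.0003  0.0039] -> shift mm [ 0.  5. -2.] wz 0.004 w 0.0908
```

View pics/w1.png

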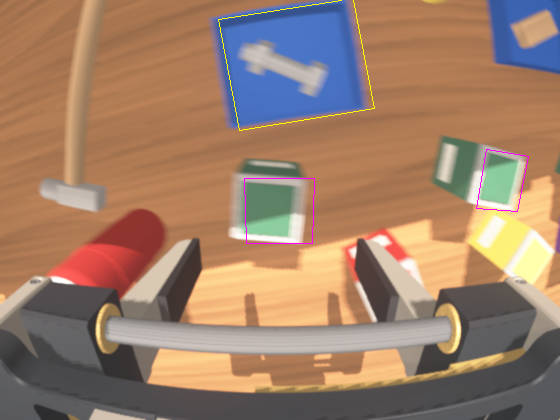

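Emit:
move_arm --targets '[{"x": 0, "y": 0, "z": 0, "wx": 0, "wy": 0, "wz": 0, "grip": 91}, {"x": 0, "y": 0, "z": 0, "wx": 0, "wy": 0, "wz": 0, "grip": 91}, {"x": 0, "y": 0, "z": 0, "wx": 0, "wy": 0, "wz": 0, "grip": 91}, {"x": 0, "y": 0, "z": 0, "wx": 0, "wy": 0, "wz": 0, "grip": 91}]'

```text
time_s: 2.55
ee_pos: [0.4788, 0.2119, 0.3601]
orientation: [[0.983, -0.184, 0.001], [-0.184, -0.983, -0.0], [0.001, -0.0, -1.0]]
force: [0.3, 1.0, -0.2]
grip_width: 0.0912
finger_force: 0.0
```

```bash
cat > wlook.py <<'E'
import sys
from workcell import ctrl
import cv2,numpy as np,go
def pj(P,X):
    c=P["R"]@X+P["t"]; th=np.arctan2(np.hypot(*c[:2]),c[2]); k=P["fx"]*th/np.hypot(*c[:2]); return np.array([P["cx"]+k*c[0],P["cy"]+k*c[1]])
def bp(P,uv,z):
    d=(np.array(uv)-[P["cx"],P["cy"]])/P["fx"]; th=np.hypot(*d); r=np.r_[d/th*np.sin(th),np.cos(th)]; w=P["R"].T@r; c=-P["R"].T@P["t"]; return c+w*(z-c[2])/w[2]
def look(x,y,a,out):
    P=ctrl.camera_params("wrist"); im=ctrl.snapshot("wrist")[:,:,::-1].copy()
    hsv=cv2.cvtColor(im,cv2.COLOR_BGR2HSV); u0=pj(P,np.array([x,y,.089]))
    # lid's inner green: brightest green blob near the prediction
    g=cv2.inRange(hsv,(55,60,20),(90,255,255)); 
    lid=cv2.inRange(hsv,(0,0,100),(180,70,255))
    n,l,st,ce=cv2.connectedComponentsWithStats(g)
    k=min([i for i in range(1,n) if st[i,4]>500],key=lambda i:np.hypot(*(ce[i]-u0)))
    pts=np.argwhere(l==k)[:,::-1].astype(float)
    q=np.array([bp(P,p,.088)[:2] for p in pts]); r=cv2.minAreaRect((q*1000).astype(np.float32))
    print("lid green rect mm centre",np.round(r[0],1),"size",np.round(r[1],1),"ang",round(r[2]%90-90,1),"pix",np.round(ce[k]),st[k])
    for p in cv2.boxPoints(r): 
        pass
    b=np.array([pj(P,np.r_[p/1000,.088]) for p in cv2.boxPoints(r)]); cv2.polylines(im,[np.int32(b)],True,(255,0,255),1)
    cv2.imwrite(out,im)
if __name__=="__main__":
    x,y,a=map(float,sys.argv[1:4]); look(x,y,a,sys.argv[4]); go.go(x,y,.36,a-90)
E
python3 wlook.py .4794 .2147 -10.5 pics/w2.png
```

```text
lid green rect mm centre [480.6 220.4] size [42.1 42.7] ang -14.9 pix [267. 211.] [ 241  185   55   52 2529]
t 2.6 pos [0.4788 0.2119 0.3602] hd -100.6 tilt [0.0009 0.    ] -> shift mm [ 0.  -2.9  0.2] wz -0.002 w 0.0912
```

View pics/w2.png

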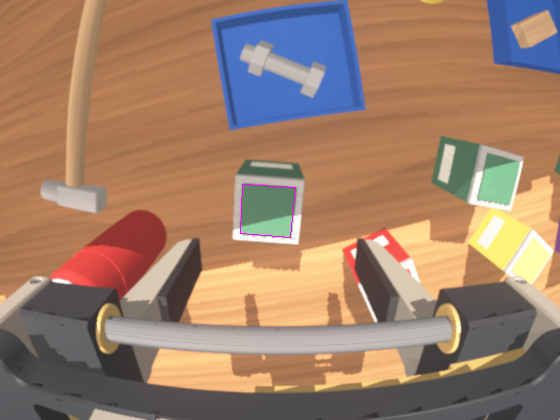

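Settled view: the left tin's lid is at pixel (268,211) between the fingers, and the bolt's bin is at (288,65). Wrist fit gives about (480.5, 219) mm, yaw −14.5°. Descending with that correction.

Emit:
move_arm --targets '[{"x": 0.5, "y": -7, "z": 0, "wx": 0, "wy": 0, "wz": 0.06, "grip": 91}, {"x": 0.5, "y": -7, "z": 30, "wx": 0, "wy": 0, "wz": 0.06, "grip": 91}, {"x": 0.5, "y": -7, "z": 60, "wx": 0, "wy": 0, "wz": 0.06, "grip": 91}, {"x": 0.5, "y": -7, "z": 90, "wx": 0, "wy": 0, "wz": 0.06, "grip": 91}, {"x": 0.5, "y": -7, "z": 115, "wx": 0, "wy": 0, "wz": 0.06, "grip": 91}, {"x": 0.5, "y": -7, "z": 132, "wx": 0, "wy": 0, "wz": 0.06, "grip": 91}, {"x": 0.5, "y": -7, "z": 132, "wx": 0, "wy": 0, "wz": 0.06, "grip": 91}, {"x": 0.5, "y": -7, "z": 132, "wx": 0, "wy": 0, "wz": 0.06, "grip": 91}, {"x": 0.5, "y": -7, "z": 132, "wx": 0, "wy": 0, "wz": 0.06, "grip": 91}]'

```text
time_s: 3.35
ee_pos: [0.4815, 0.2195, 0.2294]
orientation: [[0.97, -0.242, 0.003], [-0.242, -0.97, 0.001], [0.002, -0.001, -1.0]]
force: [-0.5, 0.5, 0.5]
grip_width: 0.0912
finger_force: 0.0
```

Run:
```python
from workcell import ctrl
import cv2
im=ctrl.snapshot("wrist")[:,:,::-1]; cv2.imwrite("pics/w3.png",im)
s=ctrl.read_state(); print(s["ee_pos"],s["force"],s["orientation"][:2,1])
```

```text
[0.48163379 0.21964863 0.22972058] [ 0.87726841 -0.08378394  0.68376762] [-0.2414503  -0.97041196]
```

View pics/w3.png

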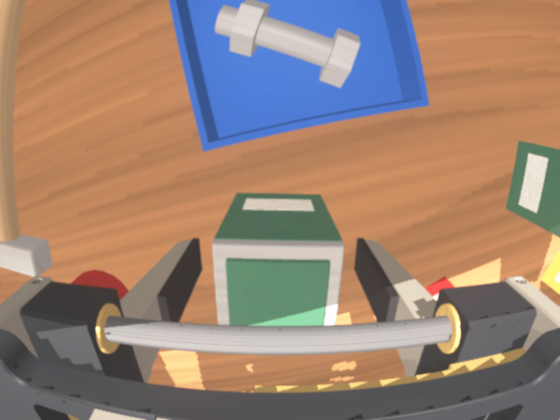

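The tin is centred and square between the fingers, lid (217–342, 240–325). Closing and lifting.

Emit:
move_arm --targets '[{"x": 0, "y": 0, "z": 0, "wx": 0, "wy": 0, "wz": 0, "grip": 30}, {"x": 0, "y": 0, "z": 0, "wx": 0, "wy": 0, "wz": 0, "grip": 30}, {"x": 0, "y": 0, "z": 0, "wx": 0, "wy": 0, "wz": 0, "grip": 30}, {"x": 0, "y": 0, "z": 0, "wx": 0, "wy": 0, "wz": 0, "grip": 30}, {"x": 0, "y": 0, "z": 0, "wx": 0, "wy": 0, "wz": 0, "grip": 30}, {"x": 0, "y": 0, "z": 0, "wx": 0, "wy": 0, "wz": 0, "grip": 30}]'

```text
time_s: 3.9
ee_pos: [0.4807, 0.22, 0.2278]
orientation: [[0.971, -0.241, 0.0], [-0.241, -0.971, 0.0], [0.0, -0.0, -1.0]]
force: [-0.3, 1.2, 2.7]
grip_width: 0.0558
finger_force: 29.9
```

Emit:
move_arm --targets '[{"x": 0, "y": 0, "z": -8, "wx": 0, "wy": 0, "wz": 0, "grip": 30}, {"x": 0, "y": 0, "z": -20, "wx": 0, "wy": 0, "wz": 0, "grip": 30}, {"x": 0, "y": 0, "z": -32, "wx": 0, "wy": 0, "wz": 0, "grip": 30}, {"x": 0, "y": 0, "z": -40, "wx": 0, "wy": 0, "wz": 0, "grip": 30}, {"x": 0, "y": 0, "z": -40, "wx": 0, "wy": 0, "wz": 0, "grip": 30}, {"x": 0, "y": 0, "z": -40, "wx": 0, "wy": 0, "wz": 0, "grip": 30}, {"x": 0, "y": 0, "z": -40, "wx": 0, "wy": 0, "wz": 0, "grip": 30}, {"x": 0, "y": 0, "z": -40, "wx": 0, "wy": 0, "wz": 0, "grip": 30}, {"x": 0, "y": 0, "z": -40, "wx": 0, "wy": 0, "wz": 0, "grip": 30}]'

```text
time_s: 4.65
ee_pos: [0.4803, 0.2197, 0.267]
orientation: [[0.971, -0.241, -0.001], [-0.241, -0.971, -0.0], [-0.001, 0.001, -1.0]]
force: [-0.5, 0.2, -6.7]
grip_width: 0.0559
finger_force: 29.9
```

```bash
cat > heft.py <<'E'
from workcell import ctrl
import numpy as np
F=[];Q=[]
for i in range(14):
    ctrl.snapshot("wrist"); s=ctrl.read_state(); F.append(s["force"]); Q.append(s["joint_torque"])
F=np.array(F); print("F mean",F.mean(0).round(2),"sd",F.std(0).round(2),"torque",np.mean(Q,0).round(2),"t",s["time_s"],s["ee_pos"].round(4),s["grip_width"],s["finger_force"])
E
python3 heft.py
```

```text
F mean [ 0.06  0.02 -6.91] sd [0.5  0.48 0.58] torque [ 0.000e+00 -3.972e+01 -3.158e+01 -2.000e-02 -7.000e-02  0.000e+00] t 5.35 [0.4807 0.2198 0.2677] 0.05568597898567515 29.865490347146988
```

Left tin ≈ 6.9 N (0.70 kg). Putting it back.

Emit:
move_arm --targets '[{"x": 0, "y": 0, "z": 12, "wx": 0, "wy": 0, "wz": 0, "grip": 30}, {"x": 0, "y": 0, "z": 24, "wx": 0, "wy": 0, "wz": 0, "grip": 30}, {"x": 0, "y": 0, "z": 32, "wx": 0, "wy": 0, "wz": 0, "grip": 30}, {"x": 0, "y": 0, "z": 37, "wx": 0, "wy": 0, "wz": 0, "grip": 30}, {"x": 0, "y": 0, "z": 39.5, "wx": 0, "wy": 0, "wz": 0, "grip": 30}, {"x": 0, "y": 0, "z": 39.5, "wx": 0, "wy": 0, "wz": 0, "grip": 30}, {"x": 0, "y": 0, "z": 39.5, "wx": 0, "wy": 0, "wz": 0, "grip": 30}]'

```text
time_s: 5.93
ee_pos: [0.4807, 0.2198, 0.2279]
orientation: [[0.971, -0.241, 0.0], [-0.241, -0.971, 0.0], [0.0, -0.0, -1.0]]
force: [0.4, 0.1, -8.1]
grip_width: 0.056
finger_force: 29.9
```

Emit:
move_arm --targets '[{"x": 0, "y": 0, "z": 0, "wx": 0, "wy": 0, "wz": 0, "grip": 70}, {"x": 0, "y": 0, "z": 0, "wx": 0, "wy": 0, "wz": 0, "grip": 91}, {"x": 0, "y": 0, "z": 0, "wx": 0, "wy": 0, "wz": 0, "grip": 91}, {"x": 0, "y": 0, "z": 0, "wx": 0, "wy": 0, "wz": 0, "grip": 91}, {"x": 0, "y": 0, "z": -30, "wx": 0, "wy": 0, "wz": 0, "grip": 91}, {"x": 0, "y": 0, "z": -70, "wx": 0, "wy": 0, "wz": 0, "grip": 91}, {"x": 0, "y": 0, "z": -110, "wx": 0, "wy": 0, "wz": 0, "grip": 91}, {"x": 0, "y": 0, "z": -132, "wx": 0, "wy": 0, "wz": 0, "grip": 91}]'

```text
time_s: 6.6
ee_pos: [0.4816, 0.2201, 0.3656]
orientation: [[0.971, -0.241, 0.007], [-0.241, -0.971, 0.001], [0.007, -0.003, -1.0]]
force: [0.7, -0.9, 1.0]
grip_width: 0.0907
finger_force: 0.0
```

```bash
python3 go.py .4695 .0025 .36 -105
```

```text
t 6.6 pos [0.4816 0.2201 0.3656] hd -103.93 tilt [0.0073 0.0015] -> shift mm [ 40.6 214.1   5.2] wz 0.019 w 0.0907
```

Emit:
move_arm --targets '[{"x": 40.5, "y": 214, "z": 0, "wx": 0, "wy": 0, "wz": 0, "grip": 91}, {"x": 40.5, "y": 214, "z": 0, "wx": 0, "wy": 0, "wz": 0, "grip": 91}, {"x": 40.5, "y": 214, "z": 0, "wx": 0, "wy": 0, "wz": 0, "grip": 91}, {"x": 40.5, "y": 214, "z": 0, "wx": 0, "wy": 0, "wz": 0, "grip": 91}, {"x": 40.5, "y": 214, "z": 0, "wx": 0, "wy": 0, "wz": 0, "grip": 91}, {"x": 40.5, "y": 214, "z": 0, "wx": 0, "wy": 0, "wz": 0, "grip": 91}, {"x": 40.5, "y": 214, "z": 0, "wx": 0, "wy": 0, "wz": 0, "grip": 91}, {"x": 40.5, "y": 214, "z": 0, "wx": 0, "wy": 0, "wz": 0, "grip": 91}, {"x": 40.5, "y": 214, "z": 0, "wx": 0, "wy": 0, "wz": 0, "grip": 91}, {"x": 40.5, "y": 214, "z": 0, "wx": 0, "wy": 0, "wz": 0, "grip": 91}]'

```text
time_s: 7.43
ee_pos: [0.4685, 0.0039, 0.3602]
orientation: [[0.971, -0.239, -0.0], [-0.239, -0.971, 0.0], [-0.0, -0.0, -1.0]]
force: [1.0, -0.6, 0.0]
grip_width: 0.0909
finger_force: 0.0
```

```bash
python3 wlook.py .4695 .0025 -15 pics/w4.png
```

```text
lid green rect mm centre [470.6   1.9] size [42.8 43. ] ang -18.6 pix [280. 208.] [ 253  182   56   53 2588]
t 7.4833 pos [0.4685 0.0038 0.3601] hd -103.8 tilt [-0.0001  0.0003] -> shift mm [1.3 1.  0.1] wz 0.021 w 0.091
```

View pics/w4.png

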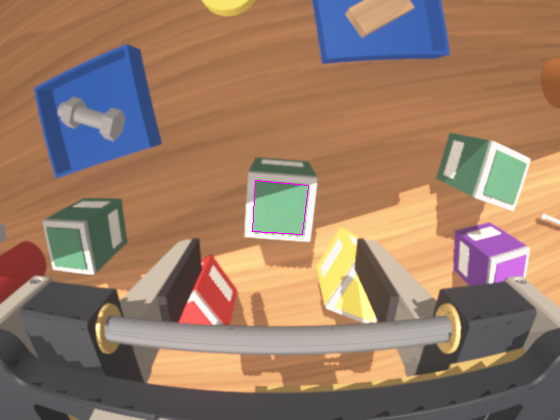

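Mid tin lid at (280,208), fit (470.6, 1.9) mm, yaw −18.6°. The yellow (345,285) and red (208,300) tins are behind the fingers and clear of them.

Emit:
move_arm --targets '[{"x": 2.5, "y": 1.5, "z": 0, "wx": 0, "wy": 0, "wz": 0.08, "grip": 91}, {"x": 2.5, "y": 1.5, "z": 30, "wx": 0, "wy": 0, "wz": 0.08, "grip": 91}, {"x": 2.5, "y": 1.5, "z": 65, "wx": 0, "wy": 0, "wz": 0.08, "grip": 91}, {"x": 2.5, "y": 1.5, "z": 100, "wx": 0, "wy": 0, "wz": 0.08, "grip": 91}, {"x": 2.5, "y": 1.5, "z": 122, "wx": 0, "wy": 0, "wz": 0.08, "grip": 91}, {"x": 2.5, "y": 1.5, "z": 132, "wx": 0, "wy": 0, "wz": 0.08, "grip": 91}, {"x": 2.5, "y": 1.5, "z": 132, "wx": 0, "wy": 0, "wz": 0.08, "grip": 91}, {"x": 2.5, "y": 1.5, "z": 132, "wx": 0, "wy": 0, "wz": 0.08, "grip": 91}]'

```text
time_s: 8.15
ee_pos: [0.471, 0.0008, 0.2288]
orientation: [[0.949, -0.317, 0.001], [-0.317, -0.949, -0.0], [0.001, -0.0, -1.0]]
force: [-0.6, 0.4, 0.4]
grip_width: 0.091
finger_force: 0.0
```

Emit:
move_arm --targets '[{"x": 0, "y": 0, "z": 0, "wx": 0, "wy": 0, "wz": 0, "grip": 30}, {"x": 0, "y": 0, "z": 0, "wx": 0, "wy": 0, "wz": 0, "grip": 30}, {"x": 0, "y": 0, "z": 0, "wx": 0, "wy": 0, "wz": 0, "grip": 30}, {"x": 0, "y": 0, "z": 0, "wx": 0, "wy": 0, "wz": 0, "grip": 30}, {"x": 0, "y": 0, "z": 0, "wx": 0, "wy": 0, "wz": 0, "grip": 30}, {"x": 0, "y": 0, "z": 0, "wx": 0, "wy": 0, "wz": 0, "grip": 30}]'

```text
time_s: 8.65
ee_pos: [0.4708, 0.0003, 0.2287]
orientation: [[0.948, -0.318, 0.001], [-0.318, -0.948, 0.0], [0.001, -0.001, -1.0]]
force: [0.1, 2.0, 2.6]
grip_width: 0.0556
finger_force: 30.0
```

Emit:
move_arm --targets '[{"x": 0, "y": 0, "z": -8, "wx": 0, "wy": 0, "wz": 0, "grip": 30}, {"x": 0, "y": 0, "z": -20, "wx": 0, "wy": 0, "wz": 0, "grip": 30}, {"x": 0, "y": 0, "z": -32, "wx": 0, "wy": 0, "wz": 0, "grip": 30}, {"x": 0, "y": 0, "z": -40, "wx": 0, "wy": 0, "wz": 0, "grip": 30}, {"x": 0, "y": 0, "z": -40, "wx": 0, "wy": 0, "wz": 0, "grip": 30}, {"x": 0, "y": 0, "z": -40, "wx": 0, "wy": 0, "wz": 0, "grip": 30}, {"x": 0, "y": 0, "z": -40, "wx": 0, "wy": 0, "wz": 0, "grip": 30}, {"x": 0, "y": 0, "z": -40, "wx": 0, "wy": 0, "wz": 0, "grip": 30}, {"x": 0, "y": 0, "z": -40, "wx": 0, "wy": 0, "wz": 0, "grip": 30}]'

```text
time_s: 9.4
ee_pos: [0.4701, 0.0004, 0.2674]
orientation: [[0.948, -0.318, -0.002], [-0.318, -0.948, 0.0], [-0.002, 0.0, -1.0]]
force: [-0.4, -0.1, -3.9]
grip_width: 0.0554
finger_force: 30.0
```

```bash
python3 heft.py
```

```text
F mean [-0.04 -0.22 -3.98] sd [0.42 0.58 0.53] torque [ 0.000e+00 -3.176e+01 -2.988e+01  1.000e-02 -7.000e-02  0.000e+00] t 10.1 [4.705e-01 3.000e-04 2.682e-01] 0.05603577695344079 29.99996043741703
```

Emit:
move_arm --targets '[{"x": 0, "y": 0, "z": 12, "wx": 0, "wy": 0, "wz": 0, "grip": 30}, {"x": 0, "y": 0, "z": 24, "wx": 0, "wy": 0, "wz": 0, "grip": 30}, {"x": 0, "y": 0, "z": 32, "wx": 0, "wy": 0, "wz": 0, "grip": 30}, {"x": 0, "y": 0, "z": 37, "wx": 0, "wy": 0, "wz": 0, "grip": 30}, {"x": 0, "y": 0, "z": 40, "wx": 0, "wy": 0, "wz": 0, "grip": 30}, {"x": 0, "y": 0, "z": 40, "wx": 0, "wy": 0, "wz": 0, "grip": 30}, {"x": 0, "y": 0, "z": 40, "wx": 0, "wy": 0, "wz": 0, "grip": 30}]'

```text
time_s: 10.68
ee_pos: [0.4709, 0.0002, 0.2287]
orientation: [[0.948, -0.318, 0.001], [-0.318, -0.948, -0.0], [0.001, -0.0, -1.0]]
force: [-0.8, -0.6, -2.2]
grip_width: 0.0559
finger_force: 30.0
```

Emit:
move_arm --targets '[{"x": 0, "y": 0, "z": 0, "wx": 0, "wy": 0, "wz": 0, "grip": 70}, {"x": 0, "y": 0, "z": 0, "wx": 0, "wy": 0, "wz": 0, "grip": 91}, {"x": 0, "y": 0, "z": 0, "wx": 0, "wy": 0, "wz": 0, "grip": 91}, {"x": 0, "y": 0, "z": 0, "wx": 0, "wy": 0, "wz": 0, "grip": 91}, {"x": 0, "y": 0, "z": -30, "wx": 0, "wy": 0, "wz": 0, "grip": 91}, {"x": 0, "y": 0, "z": -70, "wx": 0, "wy": 0, "wz": 0, "grip": 91}, {"x": 0, "y": 0, "z": -110, "wx": 0, "wy": 0, "wz": 0, "grip": 91}, {"x": 0, "y": 0, "z": -132, "wx": 0, "wy": 0, "wz": 0, "grip": 91}]'

```text
time_s: 11.35
ee_pos: [0.4713, 0.0002, 0.365]
orientation: [[0.948, -0.317, 0.006], [-0.317, -0.948, -0.002], [0.007, -0.0, -1.0]]
force: [0.9, 0.1, -0.0]
grip_width: 0.0906
finger_force: 0.0
```

```bash
python3 go.py .4478 -.2131 .36 -118
```

```text
t 11.35 pos [4.713e-01 2.000e-04 3.650e-01] hd -108.51 tilt [ 0.0064 -0.0016] -> shift mm [ 45.3 209.7   5.2] wz 0.166 w 0.0906
```

Mid ≈ 4.0 N (0.41 kg). On to the right tin.

Emit:
move_arm --targets '[{"x": 45.5, "y": 209.5, "z": 0, "wx": 0, "wy": 0, "wz": 0.166, "grip": 91}, {"x": 45.5, "y": 209.5, "z": 0, "wx": 0, "wy": 0, "wz": 0.166, "grip": 91}, {"x": 45.5, "y": 209.5, "z": 0, "wx": 0, "wy": 0, "wz": 0.166, "grip": 91}, {"x": 45.5, "y": 209.5, "z": 0, "wx": 0, "wy": 0, "wz": 0.166, "grip": 91}, {"x": 45.5, "y": 209.5, "z": 0, "wx": 0, "wy": 0, "wz": 0.166, "grip": 91}, {"x": 45.5, "y": 209.5, "z": 0, "wx": 0, "wy": 0, "wz": 0.166, "grip": 91}, {"x": 45.5, "y": 209.5, "z": 0, "wx": 0, "wy": 0, "wz": 0.166, "grip": 91}, {"x": 45.5, "y": 209.5, "z": 0, "wx": 0, "wy": 0, "wz": 0.166, "grip": 91}, {"x": 45.5, "y": 209.5, "z": 0, "wx": 0, "wy": 0, "wz": 0.166, "grip": 91}, {"x": 45.5, "y": 209.5, "z": 0, "wx": 0, "wy": 0, "wz": 0.166, "grip": 91}]'

```text
time_s: 12.18
ee_pos: [0.4474, -0.2113, 0.3601]
orientation: [[0.884, -0.468, -0.0], [-0.468, -0.884, 0.001], [-0.0, -0.0, -1.0]]
force: [0.5, 0.3, 0.3]
grip_width: 0.0907
finger_force: 0.0
```

```bash
python3 wlook.py .4478 -.2131 -28 pics/w5.png
```

```text
lid green rect mm centre [ 448.4 -213.5] size [42.4 42. ] ang -27.9 pix [280. 208.] [ 254  184   53   50 2592]
t 12.2333 pos [ 0.4474 -0.2113  0.3601] hd -117.9 tilt [-0.      0.0003] -> shift mm [1.2 1.4 0.1] wz 0.002 w 0.0909
```

View pics/w5.png

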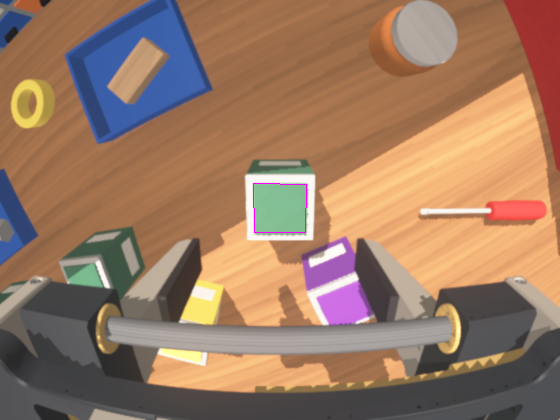

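Right tin lid at (280,208), fit (448.4, −213.5) mm, yaw −27.9°. The purple look-alike at (340,285) is about 4 cm clear of the finger.

Emit:
move_arm --targets '[{"x": 2, "y": 1, "z": 0, "wx": 0, "wy": 0, "wz": 0, "grip": 91}, {"x": 2, "y": 1, "z": 30, "wx": 0, "wy": 0, "wz": 0, "grip": 91}, {"x": 2, "y": 1, "z": 65, "wx": 0, "wy": 0, "wz": 0, "grip": 91}, {"x": 2, "y": 1, "z": 100, "wx": 0, "wy": 0, "wz": 0, "grip": 91}, {"x": 2, "y": 1, "z": 122, "wx": 0, "wy": 0, "wz": 0, "grip": 91}, {"x": 2, "y": 1, "z": 132, "wx": 0, "wy": 0, "wz": 0, "grip": 91}, {"x": 2, "y": 1, "z": 132, "wx": 0, "wy": 0, "wz": 0, "grip": 91}, {"x": 2, "y": 1, "z": 132, "wx": 0, "wy": 0, "wz": 0, "grip": 91}]'

```text
time_s: 12.9
ee_pos: [0.4489, -0.2146, 0.2289]
orientation: [[0.883, -0.469, 0.001], [-0.469, -0.883, -0.0], [0.001, 0.0, -1.0]]
force: [0.2, -0.1, 0.3]
grip_width: 0.091
finger_force: 0.0
```

Emit:
move_arm --targets '[{"x": 0, "y": 0, "z": 0, "wx": 0, "wy": 0, "wz": 0, "grip": 30}, {"x": 0, "y": 0, "z": 0, "wx": 0, "wy": 0, "wz": 0, "grip": 30}, {"x": 0, "y": 0, "z": 0, "wx": 0, "wy": 0, "wz": 0, "grip": 30}, {"x": 0, "y": 0, "z": 0, "wx": 0, "wy": 0, "wz": 0, "grip": 30}, {"x": 0, "y": 0, "z": 0, "wx": 0, "wy": 0, "wz": 0, "grip": 30}, {"x": 0, "y": 0, "z": 0, "wx": 0, "wy": 0, "wz": 0, "grip": 30}]'

```text
time_s: 13.4
ee_pos: [0.4486, -0.2147, 0.2287]
orientation: [[0.883, -0.47, 0.001], [-0.47, -0.883, -0.0], [0.001, -0.0, -1.0]]
force: [-0.2, 0.8, 1.6]
grip_width: 0.0559
finger_force: 30.0
```

Emit:
move_arm --targets '[{"x": 0, "y": 0, "z": -8, "wx": 0, "wy": 0, "wz": 0, "grip": 30}, {"x": 0, "y": 0, "z": -20, "wx": 0, "wy": 0, "wz": 0, "grip": 30}, {"x": 0, "y": 0, "z": -32, "wx": 0, "wy": 0, "wz": 0, "grip": 30}, {"x": 0, "y": 0, "z": -40, "wx": 0, "wy": 0, "wz": 0, "grip": 30}, {"x": 0, "y": 0, "z": -40, "wx": 0, "wy": 0, "wz": 0, "grip": 30}, {"x": 0, "y": 0, "z": -40, "wx": 0, "wy": 0, "wz": 0, "grip": 30}, {"x": 0, "y": 0, "z": -40, "wx": 0, "wy": 0, "wz": 0, "grip": 30}, {"x": 0, "y": 0, "z": -40, "wx": 0, "wy": 0, "wz": 0, "grip": 30}, {"x": 0, "y": 0, "z": -40, "wx": 0, "wy": 0, "wz": 0, "grip": 30}]'

```text
time_s: 14.15
ee_pos: [0.4482, -0.2144, 0.2674]
orientation: [[0.883, -0.47, -0.001], [-0.47, -0.883, 0.001], [-0.002, -0.0, -1.0]]
force: [-0.1, -1.3, -3.2]
grip_width: 0.0557
finger_force: 30.0
```

```bash
python3 heft.py
```

```text
F mean [-0.19  0.1  -2.52] sd [0.43 0.36 0.39] torque [ 0.000e+00 -3.400e+01 -2.936e+01  3.000e-02 -7.000e-02 -0.000e+00] t 14.85 [ 0.4484 -0.2146  0.2682] 0.05590850873923429 29.9991412460804
```

Right ≈ 2.5 N, so the left tin (6.9 N) is clearly the heaviest. I'll put this one back and return to the left tin.

Emit:
move_arm --targets '[{"x": 0, "y": 0, "z": 12, "wx": 0, "wy": 0, "wz": 0, "grip": 30}, {"x": 0, "y": 0, "z": 24, "wx": 0, "wy": 0, "wz": 0, "grip": 30}, {"x": 0, "y": 0, "z": 32, "wx": 0, "wy": 0, "wz": 0, "grip": 30}, {"x": 0, "y": 0, "z": 37, "wx": 0, "wy": 0, "wz": 0, "grip": 30}, {"x": 0, "y": 0, "z": 40, "wx": 0, "wy": 0, "wz": 0, "grip": 30}, {"x": 0, "y": 0, "z": 40, "wx": 0, "wy": 0, "wz": 0, "grip": 30}, {"x": 0, "y": 0, "z": 40, "wx": 0, "wy": 0, "wz": 0, "grip": 30}]'

```text
time_s: 15.43
ee_pos: [0.4487, -0.2148, 0.2287]
orientation: [[0.883, -0.47, 0.001], [-0.47, -0.883, -0.001], [0.001, 0.0, -1.0]]
force: [-0.7, 0.1, -1.5]
grip_width: 0.0559
finger_force: 30.0
```

Emit:
move_arm --targets '[{"x": 0, "y": 0, "z": 0, "wx": 0, "wy": 0, "wz": 0, "grip": 70}, {"x": 0, "y": 0, "z": 0, "wx": 0, "wy": 0, "wz": 0, "grip": 91}, {"x": 0, "y": 0, "z": 0, "wx": 0, "wy": 0, "wz": 0, "grip": 91}, {"x": 0, "y": 0, "z": 0, "wx": 0, "wy": 0, "wz": 0, "grip": 91}, {"x": 0, "y": 0, "z": -30, "wx": 0, "wy": 0, "wz": 0, "grip": 91}, {"x": 0, "y": 0, "z": -70, "wx": 0, "wy": 0, "wz": 0, "grip": 91}, {"x": 0, "y": 0, "z": -110, "wx": 0, "wy": 0, "wz": 0, "grip": 91}, {"x": 0, "y": 0, "z": -132, "wx": 0, "wy": 0, "wz": 0, "grip": 91}]'

```text
time_s: 16.1
ee_pos: [0.4491, -0.2151, 0.365]
orientation: [[0.883, -0.47, 0.005], [-0.47, -0.883, -0.004], [0.006, 0.001, -1.0]]
force: [0.4, -0.6, 0.2]
grip_width: 0.0911
finger_force: 0.0
```

```bash
python3 go.py .4807 .2198 .36 -103.95
```

```text
t 16.1 pos [ 0.4491 -0.2151  0.365 ] hd -118.03 tilt [ 0.005  -0.0041] -> shift mm [-176.5 -398.8    3.4] wz -0.246 w 0.0911
```

Emit:
move_arm --targets '[{"x": -176, "y": -399, "z": 0, "wx": 0, "wy": 0, "wz": -0.246, "grip": 91}, {"x": -176, "y": -399, "z": 0, "wx": 0, "wy": 0, "wz": -0.246, "grip": 91}, {"x": -176, "y": -399, "z": 0, "wx": 0, "wy": 0, "wz": -0.246, "grip": 91}, {"x": -176, "y": -399, "z": 0, "wx": 0, "wy": 0, "wz": -0.246, "grip": 91}, {"x": -176, "y": -399, "z": 0, "wx": 0, "wy": 0, "wz": -0.246, "grip": 91}, {"x": -176, "y": -399, "z": 0, "wx": 0, "wy": 0, "wz": -0.246, "grip": 91}, {"x": -176, "y": -399, "z": 0, "wx": 0, "wy": 0, "wz": -0.246, "grip": 91}, {"x": -176, "y": -399, "z": 0, "wx": 0, "wy": 0, "wz": -0.246, "grip": 91}, {"x": -176, "y": -399, "z": 0, "wx": 0, "wy": 0, "wz": -0.246, "grip": 91}, {"x": -176, "y": -399, "z": 0, "wx": 0, "wy": 0, "wz": -0.246, "grip": 91}]'

```text
time_s: 16.93
ee_pos: [0.4788, 0.2031, 0.3605]
orientation: [[0.971, -0.241, 0.001], [-0.241, -0.971, 0.0], [0.001, -0.0, -1.0]]
force: [0.8, -0.9, 0.2]
grip_width: 0.0912
finger_force: 0.0
```

Emit:
move_arm --targets '[{"x": -4, "y": -18, "z": 0, "wx": 0, "wy": 0, "wz": 0, "grip": 91}, {"x": -4, "y": -18, "z": 0, "wx": 0, "wy": 0, "wz": 0, "grip": 91}, {"x": -4, "y": -18, "z": 0, "wx": 0, "wy": 0, "wz": 0, "grip": 91}, {"x": -4, "y": -18, "z": 0, "wx": 0, "wy": 0, "wz": 0, "grip": 91}, {"x": -4, "y": -18, "z": 0, "wx": 0, "wy": 0, "wz": 0, "grip": 91}]'

```text
time_s: 17.35
ee_pos: [0.4797, 0.2182, 0.3602]
orientation: [[0.97, -0.242, -0.0], [-0.242, -0.97, -0.0], [0.0, 0.0, -1.0]]
force: [0.0, -0.0, -0.2]
grip_width: 0.0914
finger_force: 0.0
```

```bash
python3 wlook.py .4807 .2198 -13.95 pics/w6.png
python3 - <<'E'
from workcell import ctrl
import cv2,numpy as np
from wlook import bp
P=ctrl.camera_params("wrist"); ctrl.snapshot("wrist")
for d in ctrl.trace("bin_left","wrist"):
    m=np.argwhere(d["mask"])[:,::-1]; q=np.array([bp(P,p,.03)[:2]*1000 for p in m]).astype(np.float32); print("bin",round(d["score"],2),d["at"],cv2.minAreaRect(q))
for d in ctrl.trace("bolt","wrist"): print("bolt",round(d["score"],2),d["at"],bp(P,d["at"],.02).round(3))
E
```

```text
lid green rect mm centre [480.5 220.1] size [42.3 42.1] ang -14.0 pix [275. 210.] [ 250  186   52   50 2549]
t 17.4 pos [0.4798 0.2181 0.3602] hd -104.05 tilt [ 0.0001 -0.0002] -> shift mm [ 0.5 -1.9  0.2] wz -0.002 w 0.0912
bin 0.78 [288.3, 57.6] ((604.7789916992188, 178.57752990722656), (134.26486206054688, 114.49510192871094), 88.34479522705078)
bolt 0.68 [281.9, 68.5] [0.598 0.184 0.02 ]
```

Emit:
move_arm --targets '[{"x": 0.5, "y": -2, "z": 30, "wx": 0, "wy": 0, "wz": 0, "grip": 91}, {"x": 0.5, "y": -2, "z": 65, "wx": 0, "wy": 0, "wz": 0, "grip": 91}, {"x": 0.5, "y": -2, "z": 100, "wx": 0, "wy": 0, "wz": 0, "grip": 91}, {"x": 0.5, "y": -2, "z": 122, "wx": 0, "wy": 0, "wz": 0, "grip": 91}, {"x": 0.5, "y": -2, "z": 132, "wx": 0, "wy": 0, "wz": 0, "grip": 91}, {"x": 0.5, "y": -2, "z": 132, "wx": 0, "wy": 0, "wz": 0, "grip": 91}, {"x": 0.5, "y": -2, "z": 132, "wx": 0, "wy": 0, "wz": 0, "grip": 91}]'

```text
time_s: 18.13
ee_pos: [0.4811, 0.221, 0.229]
orientation: [[0.97, -0.241, 0.001], [-0.241, -0.97, 0.0], [0.001, -0.0, -1.0]]
force: [0.6, 0.0, 1.0]
grip_width: 0.091
finger_force: 0.0
```

Emit:
move_arm --targets '[{"x": 0, "y": 0, "z": 0, "wx": 0, "wy": 0, "wz": 0, "grip": 30}, {"x": 0, "y": 0, "z": 0, "wx": 0, "wy": 0, "wz": 0, "grip": 30}, {"x": 0, "y": 0, "z": 0, "wx": 0, "wy": 0, "wz": 0, "grip": 30}, {"x": 0, "y": 0, "z": 0, "wx": 0, "wy": 0, "wz": 0, "grip": 30}, {"x": 0, "y": 0, "z": 0, "wx": 0, "wy": 0, "wz": 0, "grip": 30}, {"x": 0, "y": 0, "z": 0, "wx": 0, "wy": 0, "wz": 0, "grip": 30}]'

```text
time_s: 18.63
ee_pos: [0.4808, 0.221, 0.2288]
orientation: [[0.971, -0.241, 0.001], [-0.241, -0.971, -0.001], [0.001, 0.001, -1.0]]
force: [-1.0, -2.7, 3.2]
grip_width: 0.056
finger_force: 29.9
```

Emit:
move_arm --targets '[{"x": 0, "y": 0, "z": -8, "wx": 0, "wy": 0, "wz": 0, "grip": 30}, {"x": 0, "y": 0, "z": -26, "wx": 0, "wy": 0, "wz": 0, "grip": 30}, {"x": 0, "y": 0, "z": -48, "wx": 0, "wy": 0, "wz": 0, "grip": 30}, {"x": 0, "y": 0, "z": -70, "wx": 0, "wy": 0, "wz": 0, "grip": 30}, {"x": 0, "y": 0, "z": -92, "wx": 0, "wy": 0, "wz": 0, "grip": 30}, {"x": 0, "y": 0, "z": -114, "wx": 0, "wy": 0, "wz": 0, "grip": 30}, {"x": 0, "y": 0, "z": -136, "wx": 0, "wy": 0, "wz": 0, "grip": 30}, {"x": 0, "y": 0, "z": -158, "wx": 0, "wy": 0, "wz": 0, "grip": 30}, {"x": 0, "y": 0, "z": -175, "wx": 0, "wy": 0, "wz": 0, "grip": 30}, {"x": 0, "y": 0, "z": -180, "wx": 0, "wy": 0, "wz": 0, "grip": 30}]'

```text
time_s: 19.47
ee_pos: [0.4806, 0.2214, 0.4105]
orientation: [[0.971, -0.241, 0.003], [-0.241, -0.971, 0.001], [0.002, -0.002, -1.0]]
force: [0.2, -0.1, -7.1]
grip_width: 0.0558
finger_force: 29.9
```

```bash
python3 go.py .604 .177 .408 -104
```

```text
t 19.4667 pos [0.4806 0.2214 0.4105] hd -103.92 tilt [0.0028 0.001 ] -> shift mm [130.4  13.4   2.8] wz 0.001 w 0.0558
```

Emit:
move_arm --targets '[{"x": 15, "y": 1.5, "z": 0, "wx": 0, "wy": 0, "wz": 0, "grip": 30}, {"x": 35, "y": 3.5, "z": 0, "wx": 0, "wy": 0, "wz": 0, "grip": 30}, {"x": 60, "y": 6, "z": 0, "wx": 0, "wy": 0, "wz": 0, "grip": 30}, {"x": 85, "y": 9, "z": 0, "wx": 0, "wy": 0, "wz": 0, "grip": 30}, {"x": 108, "y": 11, "z": 0, "wx": 0, "wy": 0, "wz": 0, "grip": 30}, {"x": 124, "y": 13, "z": 0, "wx": 0, "wy": 0, "wz": 0, "grip": 30}, {"x": 130, "y": 13.5, "z": 0, "wx": 0, "wy": 0, "wz": 0, "grip": 30}, {"x": 130, "y": 13.5, "z": 0, "wx": 0, "wy": 0, "wz": 0, "grip": 30}, {"x": 130, "y": 13.5, "z": 0, "wx": 0, "wy": 0, "wz": 0, "grip": 30}, {"x": 130, "y": 13.5, "z": 0, "wx": 0, "wy": 0, "wz": 0, "grip": 30}]'

```text
time_s: 20.3
ee_pos: [0.6025, 0.1774, 0.4074]
orientation: [[0.971, -0.24, -0.002], [-0.24, -0.971, 0.0], [-0.002, 0.0, -1.0]]
force: [-0.4, 0.8, -7.2]
grip_width: 0.0557
finger_force: 29.9
```

Emit:
move_arm --targets '[{"x": 0, "y": 0, "z": 0, "wx": 0, "wy": 0, "wz": 0, "grip": 30}, {"x": 0, "y": 0, "z": 0, "wx": 0, "wy": 0, "wz": 0, "grip": 30}, {"x": 0, "y": 0, "z": 0, "wx": 0, "wy": 0, "wz": 0, "grip": 30}, {"x": 0, "y": 0, "z": 0, "wx": 0, "wy": 0, "wz": 0, "grip": 30}, {"x": 0, "y": 0, "z": 0, "wx": 0, "wy": 0, "wz": 0, "grip": 30}, {"x": 0, "y": 0, "z": 0, "wx": 0, "wy": 0, "wz": 0, "grip": 30}]'

```text
time_s: 20.8
ee_pos: [0.6034, 0.1768, 0.4083]
orientation: [[0.971, -0.241, 0.0], [-0.241, -0.971, 0.0], [0.0, -0.0, -1.0]]
force: [-0.5, 0.2, -8.0]
grip_width: 0.056
finger_force: 29.9
```

```bash
python3 go.py .604 .177 .408 -104; python3 -c "
from workcell import ctrl
import cv2
im=ctrl.snapshot('scene');cv2.imwrite('pics/end.png',im[:,:,::-1])
s=ctrl.read_state();print(s['finger_force'],s['joint_vel'].round(2),s['force'])"
```

```text
t 20.8 pos [0.6034 0.1768 0.4083] hd -103.93 tilt [0.0001 0.0001] -> shift mm [ 0.5 -0.3  0.3] wz 0.001 w 0.056
29.935849718749523 [-0.05  0.1  -0.08  0.11 -0.04  0.06] [-0.02101519 -0.65852284 -7.40083979]
```

View pics/end.png

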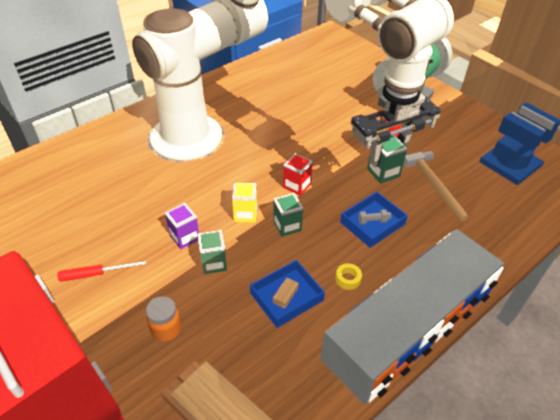

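The tin is held upright at (388,160) over the bolt's bin, base about 18 cm up. The other two green tins stand at (288,213) and (212,251) as before, and nothing else has moved. Handing in.

```bash
python3 -c "
from workcell import ctrl
print(ctrl.job_done())"
```

```text
the job is handed in; nothing more can be done
None
```

I hefted all three tins, and the left one is the heaviest at about 0.7 kg (middle about 0.4 kg, right about 0.25 kg); I handed in holding it level and still over the left bin, which has the bolt, its base about 18 cm up, with the other two tins back in their places; no verdict came back.

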